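# Drift the board carrier into line and bolt it down

## Robot

A 6-joint arm with a two-finger parallel gripper is mounted at the origin on the work surface. World frame = base frame: x ahead of the robot, y to its left, z up, the work surface at z = 0. Lengths are in m, angles in rad, forces in N, time in s.
With the tool pointing down it reaches from about 0.4 to 0.825 m from the base axis. Payload 7 kg.
Tool frame: the origin (TCP) lies at the very end of the fingers, on their centre line; the grasp point (between the pads) lies 19 mm behind it; z points along the fingers, x is the direction in which the jaws open and shut, and the axes are right-handed (so a half turn about z gives the same grasp; the last joint's range is limited). The gripper opens to 88 mm and grips with 3 to 60 N. Pads are 19 mm wide; open, the fingers measure 130 mm over their backs; the gripper's body (78 mm by 193 mm) begins 47 mm behind the grasp point.
Start: joints at [1.405, 0.359, 0.012, 0, -1.224, -0.288], TCP at [0.296, 0.607, 0.227] pointing down, gripper open.
Joint ranges: [-3.07, 3.07], [-1.43, 2.12], [-1.02, 1.25], [-3.03, 1.67], [-3.05, -0], [-3.03, 3.03]. Speed limits (rad/s): [2.39, 2.39, 3.01, 3.14, 3.14, 3.14].

## Interface

Orientations are given as [roll, pitch, yaw] about the fixed x, y, z axes, in that order (R = Rz(yaw) Ry(pitch) Rx(roll)).
In Python, from station import telemetry, grab_frame, arm, regions_of, pinpoint gives the robot as it stands. The module is installed in compiled form; this text tells all that it offers.
- The arm moves only by the shell command python3 -m inch 'ROWS' [FORCE]. ROWS is text: rows parted by semicolons, each of 7 numbers parted by spaces: the opening, from 0 (shut) to 1 (fully open), then the shift along the world's x, y, z in cm, then the turn, a rotation vector about the world's x, y, z in degrees. A call has 1 to 12 rows; each row is the pose to reach, as a shift and turn from the pose measured when the call began; what a row does not reach only later rows make up. A row lasts 1/8 s, in which the tool goes at most 62.5 mm and 10.7 degrees, less where a joint would pass 70% of its speed; a pose out of reach is approached as far as the arm can. A call with a gripper value outside its range is refused whole. The fingers move at their own pace and stop on an object; FORCE is the grip in N (left out, the last holds). Time passes only in rows, so rows that repeat a pose let the fingers close. It gives the time, the measured TCP pose, the force and the opening at its end, in the units of the state.
- telemetry.get_state(): the state, without advancing time (a new reading comes with each control period).
- grab_frame(name): name is "scene" or "top" or "wrist"; returns a dict with "pixels" (400x640x3 uint8, red, green, blue), "fx", "fy", "cx", "cy" (pixels), "R" (3x3) and "t" (3): a world point X has camera coordinates R X + t. Camera axes: x right, y down, z forward; pixel columns grow to the right and rows downward; lengths in m; the calibration is good to about 2 mm. A picture is of the moment at which its call begins. There is no depth.
- arm.job_done(): hands the job in, once; it reports no verdict.
Trained networks look in the newest picture that a camera, given by its name, has taken for a name from the list of things; names that differ only in an ending like _2 or _b are one class to them, and where a whole thing is asked for, a point or a joint stands for the part that bears it (a point fixed in the world has none). Each returns a list of dicts, best first, with "p" (0 to 1); they miss things now and then, are a little off and sometimes report something else, mostly with a low value. They report only what shows in the picture. A call takes as long as a camera call. They do not tell look-alikes from the thing itself.
- regions_of(camera, name): "pixels" (400x640 bool, what is visible of it) and "bbox" ([left, top, right, bottom] in pixels, round what is visible of it).
- pinpoint(camera, name): "location" ([column, row] in pixels: a listed point, or the origin of a listed thing).
The state is a dict: "t": time; "q": joint angles; "qd": joint speeds; "joint_efforts": joint torques, N m; "eef_pos": TCP position; "ee_rot": TCP orientation; "force": force on the tool from outside, world axes, zero at the start; "moment": the same for the moment, N m; "width": finger opening in m.
Only numpy, scipy, OpenCV 4.12 (cv2) and the standard library are available. Lean on these libraries where they do the work, as an engineer would, in place of code of your own. Each camera call takes 0.05 s, during which the arm holds its last target. There are 200 camera calls.

## Task

The carrier bar of the board holder has swung off its bolt hole: take the tapered drift from the rack and drive it fully down through the bar's hole into the frame's hole, so that it levers the two holes into line. Then pull the drift out, hang it upright in the rack again and lower the thumb bolt (do not drop it in) through both holes until its head sits flush on the bar. Leave the driver in the rack and leave the other things on the bench where they are.

Things in the scene. Friction and masses are not known exactly. Their poses are not given: they have to be found in the camera images.
- frame_hole (a point): Mouth (centre, on the frame's top face, z = 0.072) of the vertical 22 mm round hole that goes right through the fixed dark steel frame beam (100 x 260 x 72 mm high, vent slots in its long sides). The frame does not move during a run. Axes: y along the beam, from the carrier's pivot (hexagon head, 150 mm away at -y) to this hole, which is 60 mm from the beam's end; x across it; z up.
- carrier_hole (a point): Centre of the 22 mm round hole at the free end of the aluminium carrier bar (220 x 64 x 10 mm thick), on its top face (z = 0.082). The bar lies on the frame and turns stiffly about the pivot 150 mm away; at the start this hole is 6 to 9 mm to the side of the frame's hole, so the two overlap only partly. The bar carries a small green circuit board round its pivot end (from 64 mm to 140 mm from this hole, its parts up to 25 mm above the bar's top).
- carrier (a joint): Angle of the carrier bar about its vertical pivot, rad: 0 with its hole exactly over the frame's hole, positive with the hole shifted to the frame's -x. Range -0.09 to 0.09, starting at 0.04 to 0.06. It moves by about 4 N sideways at the hole and stays where it is left.
- rack: Fixed aluminium tool rack, an open bridge 220 x 70 mm, top face at z = 0.085, plate 10 mm thick. Origin under its middle at table level, z up, x along its length. Three 24 mm through holes in a row along x, at x = -0.075, 0 and 0.075, y = 0. At the start the drift, the bolt and the driver hang in them upright by their shoulders, in any order.
- drift: Tapered drift, all plain steel, 0.2 to 0.4 kg, round. Origin on its axis at the underside of its collar, z up along the axis. Above: collar 36 mm in diameter and 5 mm thick, then a slim handle 24 mm in diameter up to z = 0.060. Below: 20 mm in diameter down to z = -0.025, then tapering evenly to a 6 mm flat tip at z = -0.070.
- bolt: Thumb bolt, 0.18 to 0.33 kg, round. Origin on its axis at the underside of its head, z up along the axis. Above: fat knurled dark steel head 36 mm in diameter and 34 mm high. Below: plain shank 18 mm in diameter down to z = -0.043, then a lead-in narrowing to 12 mm at z = -0.050. No thread: it just drops home.
- driver: Nut driver that is to stay in the rack: waisted black plastic handle up to 32 mm in diameter, 60 mm high, over a 36 mm shoulder; thin 10 mm shaft below. Origin at the shoulder's underside, z up.
- choke: Loose copper ring choke, 40 mm across, 16 mm high, lying on the bench between rack and frame. Origin under its centre. Leave alone.
- heatsink: Loose finned aluminium heat sink 50 x 50 x 24 mm on the bench between rack and frame. Origin under its centre. Leave alone.
- flux: Small jar, 54 mm across, 55 mm high, to the left. Origin under its centre. Leave alone.
- spool: Spool 60 mm across, 40 mm high, to the left. Origin under its centre. Leave alone.
- board: Spare green circuit board 110 x 150 mm, parts up to 21 mm high, at the back. Origin under its centre. Leave alone.
- brush: Brush 160 mm long lying near the robot. Leave alone.
Mind the look-alikes: they are no part of the job. Leave any turquoise look-alike of the rack alone. What is shaped like the drift but red is not meant.

How it is judged:
By the outcome, as a careful person would: the job done as asked, in the order asked, and still so for the second after the job is handed in, with the robot touching nothing.
It also fails if it takes over 72 s, if anything falls off the work surface, if the arm or the gripper's body presses on something with over 40 N, if the wrist force passes 120 N, or if a joint passes its speed limit or range.

## Working session

There is one attempt and no reset: what is moved stays moved. The work goes in short steps, Python scripts to look and compute and a shell command to move; the robot and the scene stay as the last step left them, time stands still between calls to the robot, and variables do not carry over. Pictures are saved under pics/ and viewed, about 8 in all and at most 12, crops included, and the job is handed in when it is done.

```bash
mkdir -p pics; cat > h.py <<'E'
import numpy as np, cv2
from station import telemetry, grab_frame, arm, regions_of, pinpoint
def save(f,name,box=None,scale=1):
    im=f["pixels"][:,:,::-1]
    if box: im=im[box[1]:box[3],box[0]:box[2]]
    im=cv2.resize(im,None,fx=scale,fy=scale,interpolation=cv2.INTER_CUBIC)
    cv2.imwrite("pics/"+name,im)
def onz(f,px,z):
    d=f["R"].T@np.array([(px[0]-f["cx"])/f["fx"],(px[1]-f["cy"])/f["fy"],1.])
    o=-f["R"].T@f["t"]
    return o+d*(z-o[2])/d[2]
def proj(f,X):
    c=f["R"]@np.array(X)+f["t"]; return np.array([f["fx"]*c[0]/c[2]+f["cx"],f["fy"]*c[1]/c[2]+f["cy"]])
E
python3 - <<'E'
from h import *
np.set_printoptions(precision=4,suppress=True)
s=telemetry.get_state(); print({k:np.round(v,4) for k,v in s.items()})
fs={}
for c in("scene","top"):
    f=grab_frame(c); fs[c]=f; print(c,f["fx"],-f["R"].T@f["t"])
    Z=dict(frame_hole=.072,carrier_hole=.082,rack=0,drift=.085,bolt=.085,driver=.085,choke=0,heatsink=0)
    for n,z in Z.items():
        for d in pinpoint(c,n)[:3]: print(c,n,round(d["p"],2),np.round(d["location"],1),onz(f,d["location"],z))
im=np.vstack([fs["scene"]["pixels"],fs["top"]["pixels"]])[:,:,::-1]
cv2.imwrite("pics/a.png",cv2.resize(im,(480,600),interpolation=cv2.INTER_AREA)) if 0 else None
save(fs["scene"],"scene.png");save(fs["top"],"top.png")
E
```

```text
{'t': np.float64(0.0), 'q': array([ 1.4051,  0.3594,  0.0111, -0.0004, -1.2241, -0.2881]), 'qd': array([-0.0007,  0.0009,  0.0011,  0.0007, -0.    ,  0.0012]), 'joint_efforts': array([ -0.0008, -58.2722,  29.3062,   6.997 ,   0.0069,  -0.0002]), 'eef_pos': array([0.2957, 0.6062, 0.2256]), 'ee_rot': array([-3.1415, -0.0017, -2.0247]), 'force': array([ 0.0926,  0.3866, -0.3657]), 'moment': array([ 0.01  ,  0.0084, -0.001 ]), 'width': np.float64(0.0875)}
scene 459.95403402379196 [ 1.0948 -0.585   0.9275]
scene frame_hole 0.75 [266.9 278.1] [ 0.581  -0.1687  0.072 ]
scene carrier_hole 0.6 [262.3 270.5] [ 0.5634 -0.1647  0.082 ]
scene carrier_hole 0.33 [259.1 214.4] [ 0.427  -0.0392  0.082 ]
scene rack 0.85 [290.3 155.5] [0.2474 0.2729 0.    ]
scene rack 0.62 [355.7 205.5] [0.5547 0.2167 0.    ]
scene drift 0.68 [409.7 218. ] [0.7384 0.1927 0.085 ]
scene drift 0.57 [354.9 262.3] [ 0.716  -0.0119  0.085 ]
scene drift 0.47 [373.8 199.9] [0.6289 0.1909 0.085 ]
scene bolt 0.62 [304.4 231.8] [ 0.5611 -0.0132  0.085 ]
scene bolt 0.58 [336.4 175. ] [0.4879 0.2094 0.085 ]
scene driver 0.55 [356.3
[... 193 characters left out ...]
 ]
top 453.8653621559738 [0.318  0.0799 1.1042]
top frame_hole 0.73 [426.3 179.4] [ 0.5811 -0.1699  0.072 ]
top carrier_hole 0.61 [429.  181.4] [ 0.5739 -0.1736  0.082 ]
top carrier_hole 0.47 [331.1 213.2] [0.4938 0.0524 0.082 ]
top carrier_hole 0.32 [267.1 191.2] [0.5418 0.2007 0.082 ]
top rack 0.94 [270.9 188.1] [0.5679 0.2013 0.    ]
top rack 0.6 [232.3 330.4] [0.2238 0.2771 0.    ]
top drift 0.63 [266.  150.8] [0.6377 0.2072 0.085 ]
top drift 0.52 [266.5 117.3] [0.7205 0.2097 0.085 ]
top bolt 0.65 [263.1 216.5] [0.4822 0.2068 0.085 ]
top bolt 0.43 [263.  153.3] [0.6315 0.2139 0.085 ]
top choke 0.67 [328.8 212.4] [0.5098 0.0559 0.    ]
top heatsink 0.6 [327.6 149.7] [0.6711 0.0619 0.    ]
```

View pics/scene.png

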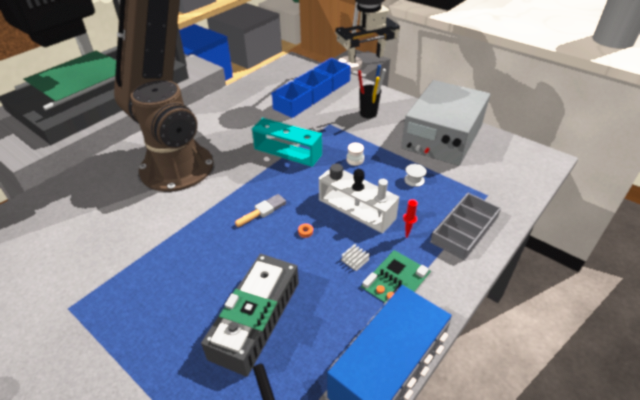

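View pics/top.png

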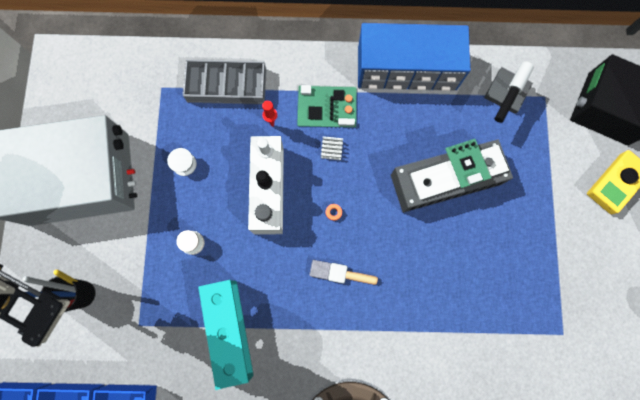

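The scene picture shows the white rack around (358,200) holding, from left to right, the dark bolt (336,172), the black driver (358,180) and the grey drift (382,190). A red drift look-alike is at (410,215) and a turquoise rack at (288,142). The top picture has the drift at (264,150), driver (264,180), bolt (263,212), red drift (268,112), and the beam's hole at (427,182). The steel grey one in the white rack fits the description, and I'll confirm it in a crop.

```bash
python3 - <<'E'
from h import *
f=grab_frame("top"); g=grab_frame("scene")
a=cv2.resize(f["pixels"][95:240,235:335],(400,580),interpolation=cv2.INTER_CUBIC)
b=cv2.resize(g["pixels"][155:255,315:435],(400,333),interpolation=cv2.INTER_CUBIC)
c=cv2.resize(f["pixels"][130:220,385:525],(400,257),interpolation=cv2.INTER_CUBIC)
cv2.imwrite("pics/crop.png",np.hstack([a,np.vstack([b,c])[:580]])[:,:,::-1])
np.set_printoptions(precision=3,suppress=True)
for n,z in(("rack",.085),("carrier",.082)):
    for d in regions_of("top",n)[:1]:
        m=d["pixels"].astype(np.uint8); p=np.argwhere(m)[:,::-1].astype(np.float32)
        r=cv2.minAreaRect(p); P=np.array([onz(f,q,z) for q in cv2.boxPoints(r)]); print(n,d["p"],r,"\n",P[:,:2],P.mean(0)[:2],np.linalg.norm(np.diff(P[:,:2],axis=0),axis=1))
E
```

```text
rack 0.95 ((266.0249328613281, 184.95297241210938), (34.84726333618164, 98.54349517822266), 1.3639274835586548) 
 [[0.442 0.24 ]
 [0.675 0.247]
 [0.675 0.165]
 [0.442 0.162]] [0.558 0.203] [0.233 0.082 0.233]
carrier 0.62 ((457.4000549316406, 165.70001220703125), (43.32320022583008, 95.18455505371094), 71.56504821777344) 
 [[ 0.624 -0.119]
 [ 0.703 -0.336]
 [ 0.603 -0.363]
 [ 0.526 -0.15 ]] [ 0.614 -0.242] [0.23  0.104 0.226]
```

View pics/crop.png

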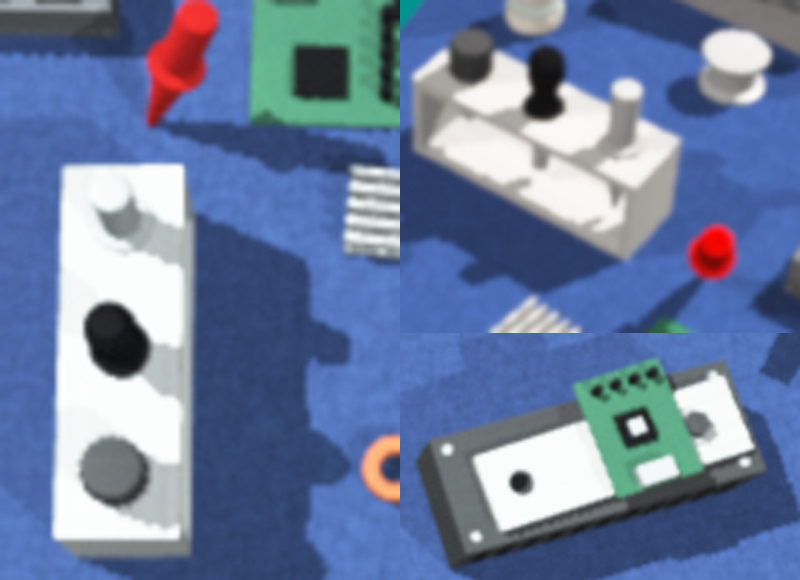

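The crop confirms that the plain steel drift, at the rack's +x end in top (264,150), is the one meant. The red one stands loose by the rack at (268,112) and is not meant. The frame and carrier estimates agree: the carrier hole is about 8 mm toward frame -x. I'll go over the frame first for a close wrist look.

```bash
python3 -m inch '1 5 -12 8 0 0 -8; 1 10 -25 10 0 0 -16; 1 30 -77 10 0 0 -44; 1 30 -77 10 0 0 -44; 1 30 -77 10 0 0 -44; 1 30 -77 10 0 0 -44; 1 30 -77 10 0 0 -44; 1 30 -77 10 0 0 -44; 1 30 -77 10 0 0 -44; 1 30 -77 10 0 0 -44; 1 30 -77 10 0 0 -44; 1 30 -77 10 0 0 -44' 30; python3 -m inch '1 0 0 0 0 0 0;1 0 0 0 0 0 0'
python3 - <<'E'
from h import *
np.set_printoptions(precision=4,suppress=True)
f=grab_frame("wrist"); s=telemetry.get_state(); print(s["eef_pos"],s["ee_rot"],s["force"],"cam",-f["R"].T@f["t"],f["R"][2])
for n,z in(("frame_hole",.072),("carrier_hole",.082)):
    for d in pinpoint("wrist",n)[:3]: print(n,d["p"],d["location"],onz(f,d["location"],z))
save(f,"w1.png")
E
```

```text
t: 2.6
eef_pos: [0.5639, -0.0815, 0.321]
ee_rot: [-3.141, 0.001, -2.792]
force: [2.1, 1.3, 0.7]
width: 0.0879
t: 2.85
eef_pos: [0.5637, -0.0819, 0.3207]
ee_rot: [3.141, 0.001, -2.794]
force: [0.4, 0.2, -0.2]
width: 0.0875
[ 0.5636 -0.0811  0.3209] [ 3.1415  0.0008 -2.7924] [ 0.5316 -0.1402  0.4669] cam [ 0.5897 -0.1547  0.4783] [-0.0985  0.2721 -0.9572]
frame_hole 0.65 [330.7, 100.8] [ 0.5807 -0.1647  0.072 ]
carrier_hole 0.82 [340.4, 101.8] [ 0.5691 -0.1675  0.082 ]
```

View pics/w1.png

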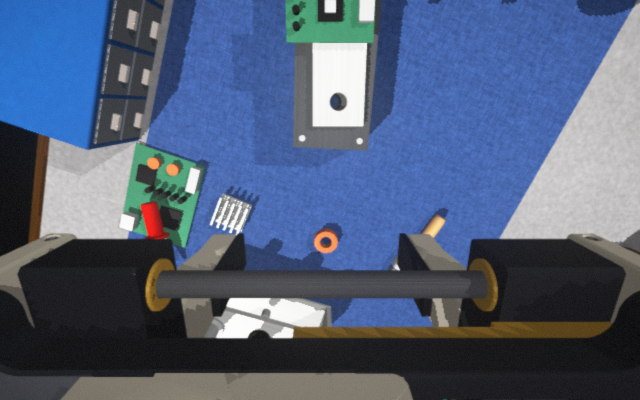

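The wrist view shows the bar's hole at (338,101), the frame corner screws at (303,139) and (361,141), and the board at the far side. Now I'll look at the drift from close up.

```bash
python3 -m inch '1 0 28.8 0 0 0 70; 1 0 28.8 0 0 0 70; 1 0 28.8 -3 0 0 70; 1 0 28.8 -6 0 0 70; 1 0 28.8 -6 0 0 70; 1 0 28.8 -6 0 0 70; 1 0 28.8 -6 0 0 70; 1 0 28.8 -6 0 0 70; 1 0 28.8 -6 0 0 70'
python3 - <<'E'
from h import *
np.set_printoptions(precision=4,suppress=True)
f=grab_frame("wrist"); s=telemetry.get_state(); print(s["eef_pos"],s["ee_rot"],"cam",-f["R"].T@f["t"])
for n,z in(("drift",.085),("bolt",.085),("driver",.085),("rack",0)):
    for d in pinpoint("wrist",n)[:3]: print(n,d["p"],d["location"],onz(f,d["location"],z))
d=regions_of("wrist","rack")
if d:
    p=np.argwhere(d[0]["pixels"])[:,::-1].astype(np.float32); r=cv2.minAreaRect(p); print(np.array([onz(f,q,.085) for q in cv2.boxPoints(r)]))
save(f,"w2.png")
E
```

```text
t: 4.12
eef_pos: [0.5633, 0.2082, 0.2615]
ee_rot: [-3.141, 0.002, -1.57]
force: [0.2, 0.0, 1.3]
width: 0.0877
[0.5634 0.208  0.2614] [-3.1412  0.0016 -1.5702] cam [0.6409 0.2088 0.4191]
drift 0.82 [316.2, 108.0] [0.639  0.2147 0.085 ]
bolt 0.94 [322.2, 238.8] [0.4885 0.2079 0.085 ]
driver 0.89 [319.7, 174.0] [0.5679 0.211  0.085 ]
rack 0.85 [324.2, 163.1] [0.5649 0.2052 0.    ]
[[0.6717 0.2471 0.085 ]
 [0.6739 0.1777 0.085 ]
 [0.4552 0.1634 0.085 ]
 [0.452  0.2469 0.085 ]]
```

View pics/w2.png

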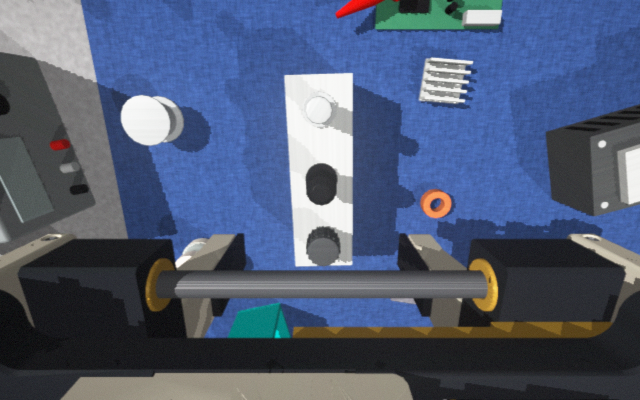

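The wrist view shows the grey drift at (319,109), driver (321,183) and bolt (322,247) in the white rack. The spacing measures 150 mm, as specified. I'll grasp the drift.

```bash
python3 -m inch '1 7.4 0.2 -4 0 0 0; 1 7.4 0.2 -8 0 0 0; 1 7.4 0.2 -12 0 0 0; 1 7.4 0.2 -15.8 0 0 0; 1 7.4 0.2 -15.8 0 0 0; 1 7.4 0.2 -15.8 0 0 0; 0 7.4 0.2 -15.8 0 0 0; 0 7.4 0.2 -15.8 0 0 0; 0 7.4 0.2 -15.8 0 0 0; 0 7.4 0.2 -15.8 0 0 0; 0 7.4 0.2 -15.8 0 0 0; 0 7.4 0.2 -15.8 0 0 0' 55; python3 -m inch '0 0 0 0 0 0 0;0 0 0 0 0 0 0; 0 0 0 0 0 0 0'
```

```text
t: 5.92
eef_pos: [0.6377, 0.2095, 0.1032]
ee_rot: [-3.141, 0.001, -1.57]
force: [-0.5, -0.0, -0.1]
width: 0.0332
t: 6.3
eef_pos: [0.6378, 0.2097, 0.1032]
ee_rot: [-3.141, 0.002, -1.57]
force: [0.5, 1.7, 0.6]
width: 0.0233
```

```bash
python3 -m inch '0 0 0 4 0 0 0; 0 0 0 9 0 0 0; 0 0 0 12 0 0 0; 0 -3 -5 12 0 0 -10; 0 -8.3 -31 12 0 0 -70; 0 -8.3 -31 12 0 0 -70; 0 -8.3 -31 12 0 0 -70; 0 -8.3 -31 12 0 0 -70; 0 -8.3 -31 11 0 0 -70; 0 -8.3 -31 9.7 0 0 -70; 0 -8.3 -31 9.7 0 0 -70; 0 -8.3 -31 9.7 0 0 -70'
cat > look.py <<'E'
import sys
from h import *
np.set_printoptions(precision=4,suppress=True)
f=grab_frame("wrist"); s=telemetry.get_state(); print(s["eef_pos"],s["ee_rot"],s["force"],"cam",-f["R"].T@f["t"])
for n,z in(("frame_hole",.072),("carrier_hole",.082),("drift",None),("carrier",None)):
    for d in pinpoint("wrist",n)[:2]: print(n,d["p"],d["location"],onz(f,d["location"],z) if z else "")
t=s["eef_pos"]; print("tcp px",proj(f,t),"tip px",proj(f,t-[0,0,.088]))
x=sys.argv
save(f,x[1],[int(v) for v in x[2:6]] if len(x)>2 else None,float(x[6]) if len(x)>6 else 1)
E
python3 look.py w3.png 240 0 440 260 2.3
```

```text
t: 7.8
eef_pos: [0.5549, -0.1002, 0.2004]
ee_rot: [-3.141, 0.001, -2.789]
force: [-0.3, 0.7, -2.8]
width: 0.0229
[ 0.5551 -0.1     0.2006] [-3.141   0.002  -2.7888] [ 0.3951 -0.2992 -1.4612] cam [ 0.5811 -0.1728  0.3581]
frame_hole 0.94 [323.1, 115.3] [ 0.577  -0.1658  0.072 ]
carrier_hole 0.81 [331.0, 119.8] [ 0.5693 -0.1649  0.082 ]
carrier_hole 0.3 [194.6, 248.5] [ 0.653  -0.0005  0.082 ]
drift 0.83 [318.8, 235.0] 
drift 0.66 [100.0, 286.6] Traceback (most recent call last):
  File "look.py", line 6, in <module>
    for d in pinpoint("wrist",n)[:2]: print(n,d["p"],d["location"],onz(f,d["location"],z) if z else "")
             ~~~~~~~~^^^^^^^^^^^
ValueError: it knows: board, bolt, brush, carrier_hole, choke, drift, driver, flux, frame_hole, heatsink, rack, spool
```

```bash
sed -i 's/,("carrier",None)//' look.py; python3 look.py w3.png 220 20 440 260 2.5
python3 - <<'E'
from h import *
f=grab_frame("wrist");s=telemetry.get_state();t=s["eef_pos"]
im=f["pixels"].copy()
for z in(-.018,-.088): print(z,proj(f,t+[0,0,z]))
c=np.array([.577,-.1658]); fx=np.array([.94,.342])
for cc,z in((c,.072),(np.array([.5693,-.1649]),.082)):
    for a in np.linspace(0,6.28,60):
        p=proj(f,[cc[0]+.011*np.cos(a),cc[1]+.011*np.sin(a),z]);print(end="")
g=f["pixels"].mean(2)
for r in range(100,134,2): print(r,g[r,308:350:2].astype(int))
E
```

```text
[ 0.555  -0.0999  0.2005] [-3.1411  0.0021 -2.7902] [ 0.4209  0.2133 -3.0773] cam [ 0.5811 -0.1727  0.3583]
frame_hole 0.84 [319.6, 115.2] [ 0.5803 -0.1645  0.072 ]
carrier_hole 0.58 [330.3, 116.1] [ 0.5712 -0.1674  0.082 ]
drift 0.8 [97.4, 290.0] 
drift 0.78 [317.0, 236.3] 
tcp px [320.5138 247.2951] tip px [320.9715 201.1363]
-0.018 [320.6104095  234.50152509]
-0.088 [320.92087041 201.09989279]
100 [252 252 251 251 251 251 251 253 252 252 253 252 252 251 252 251 251 251
 251 251 251]
102 [252 252 251 251 251 251 252 252 252 249 248 248 250 251 252 252 251 251
 251 251 251]
104 [252 252 251 251 251 251 252 248 203 155 145 147 167 228 249 251 250 250
 251 252 252]
106 [252 252 251 251 252 251 235 146  91  88  90 115 123 128 176 241 248 250
 251 251 252]
108 [252 252 251 251 251 241 141  98  92  92  92  86 118 119 124 167 246 251
 251 252 252]
110 [252 252 251 252 250 186  93  90  93  95  97  90  98 120 123 125 213 250
 251 251 251]
112 [252 252 251 251 244 119  95  93  95  96  97  93  81 120 119 121 170 247
 251 251 252]
114 [252 251 250 251 233 104  92  93  89  92  96  93  79 115 124 121 140 244
 251 251 251]
116 [252 251 250 251 219  97  91  94  93  92  94  93  74 115 121 121 133 239
 251 251 251]
118 [252 252 250 251 230 103  94  96  88  92  93  82  78 120 122 119 140 243
 251 251 251]
120 [252 251 251 251 243 127  95  93  93  91  90  77  78 115 124 114 158 246
 251 252 251]
122 [252 251 250 251 248 185  94  87  89  87  76  77  82  92  95  97 204 250
 251 251 251]
124 [252 251 250 251 251 237 139  79  79  75  78  79  85  87  87 154 243 250
 251 251 251]
126 [251 252 250 251 251 250 230 151  82  77  86  86  85  92 156 234 250 251
 251 251 252]
128 [252 252 250 251 251 250 251 240 196 154 133 137 158 213 244 251 250 250
 251 251 251]
130 [252 251 250 251 251 250 251 252 250 249 244 246 248 250 251 251 250 250
 251 251 251]
132 [252 251 250 251 251 250 251 252 251 251 251 251 251 251 251 251 250 250
 251 251 251]
```

View pics/w3.png

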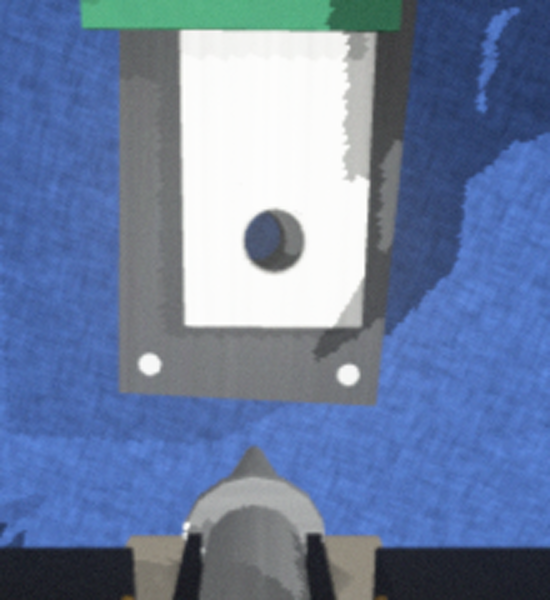

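The crop shows the bar's hole at full-picture pixel (329.3,116). The frame's hole is partly visible to its left, with its right edge at about column 332.5. The drift is held upright with its tip at (321,199), about where I predicted.

```bash
python3 - <<'E'
from h import *
f=grab_frame("wrist");s=telemetry.get_state();t=s["eef_pos"]
print(f["fx"],f["cx"],f["cy"],t)
C=onz(f,(329.3,116.2),.082); e=onz(f,(332.5,115.5),.072)
a=onz(f,(280,165.6),.072);b=onz(f,(359.2,169.8),.072)
print("carrier",C,"frame right edge",e,"screws",a,b,b-a)
x=(a-b)/np.linalg.norm(a-b); print("frame x",x,"F",e+.011*x)
F=e+.011*x
print("carrier-frame in frame axes",(C-F)@x,(C-F)@np.array([-x[1],x[0],0]))
for n,P in(("F",F),("C",C)): print(n,"shift cm",(P-t)[:2]*100)
E
```

```text
303.2444894158055 321.19930866595024 197.64044626928353 [ 0.5548514  -0.10018516  0.20026326]
carrier [ 0.57169149 -0.16723522  0.082     ] frame right edge [ 0.56884282 -0.16861169  0.072     ] screws [ 0.59948192 -0.10812619  0.072     ] [ 0.52698328 -0.13046993  0.072     ] [-0.07249864 -0.02234374  0.        ]
frame x [0.9556438  0.29452492 0.        ] F [ 0.5793549  -0.16537191  0.072     ]
carrier-frame in frame axes -0.007872279511615123 0.0004764094566481066
F shift cm [ 2.45035031 -6.51867498]
C shift cm [ 1.68400935 -6.70500546]
```

```bash
python3 -m inch '0 1.5 -4 0 0 0 0; 0 2.07 -6.6 0 0 0 0; 0 2.07 -6.6 0 0 0 0; 0 2.07 -6.6 -2 0 0 0; 0 2.07 -6.6 -3.2 0 0 0; 0 2.07 -6.6 -3.8 0 0 0; 0 2.07 -6.6 -4.4 0 0 0; 0 2.07 -6.6 -4.4 0 0 0'; python3 look.py w4.png
```

```text
t: 9.3
eef_pos: [0.5755, -0.166, 0.1561]
ee_rot: [-3.141, 0.001, -2.791]
force: [0.1, 0.6, -1.8]
width: 0.0231
[ 0.5757 -0.1661  0.1565] [-3.141   0.0019 -2.7909] [ 0.4326  0.5673 -2.6288] cam [ 0.6015 -0.2388  0.3137]
frame_hole 0.95 [314.4, 204.7] [ 0.5798 -0.1624  0.072 ]
carrier_hole 0.88 [326.7, 206.1] [ 0.571  -0.1679  0.082 ]
drift 0.77 [317.9, 235.7] 
tcp px [320.093  247.4224] tip px [320.6009 201.1119]
```

Tip is in both holes with no contact force. Driving down while moving toward the frame's axis.

```bash
python3 -m inch '0 0.1 0.02 -0.5 0 0 0; 0 0.2 0.04 -1 0 0 0; 0 0.3 0.06 -1.5 0 0 0; 0 0.37 0.08 -2 0 0 0; 0 0.37 0.08 -2 0 0 0' 60; python3 -m inch '0 0 0 -0.5 0 0 0; 0 0 0 -1 0 0 0; 0 0 0 -1 0 0 0'
```

```text
t: 10.12
eef_pos: [0.5788, -0.1654, 0.1357]
ee_rot: [3.142, 0.001, -2.791]
force: [-2.9, -3.0, -4.9]
width: 0.0234
t: 10.5
eef_pos: [0.5786, -0.1653, 0.1249]
ee_rot: [3.141, 0.0, -2.792]
force: [-2.4, -1.3, -4.3]
width: 0.0233
```

```bash
python3 -m inch '0 0.03 0 -0.4 0 0 0; 0 0.03 0 -0.8 0 0 0; 0 0.03 0 -0.8 0 0 0'; python3 -m inch '0 0 0 -0.4 0 0 0; 0 0 0 -0.8 0 0 0; 0 0 0 -0.8 0 0 0'
```

```text
t: 10.88
eef_pos: [0.5788, -0.1652, 0.1163]
ee_rot: [3.141, -0.0, -2.792]
force: [-3.0, -1.1, -4.6]
width: 0.0234
t: 11.25
eef_pos: [0.5789, -0.165, 0.1077]
ee_rot: [3.14, -0.0, -2.792]
force: [-1.1, -1.7, -4.0]
width: 0.023
```

```bash
python3 -m inch '0 0 0 -0.3 0 0 0; 0 0 0 -0.6 0 0 0; 0 0 0 -0.75 0 0 0; 0 0 0 -0.85 0 0 0; 0 0 0 -0.85 0 0 0'; python3 look.py w4.png 220 60 420 260 2.5
```

```text
t: 11.88
eef_pos: [0.5793, -0.165, 0.1001]
ee_rot: [3.141, 0.001, -2.791]
force: [-4.2, 0.6, 4.9]
width: 0.0235
[ 0.5793 -0.165   0.1001] [ 3.141   0.0008 -2.7915] [-4.7762  0.54    5.003 ] cam [ 0.6054 -0.2379  0.2577]
tcp px [320.4421 247.3454] tip px [320.7812 201.0439]
```

View pics/w4.png

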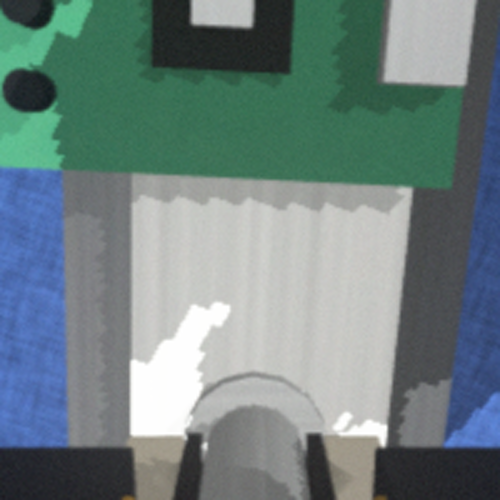

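The picture shows the collar lying flat on the bar, and the vertical force flipped to +5 N, so the drift is fully home. I'll nudge it toward frame +x to find the frame hole's wall.

```bash
python3 -m inch '0 0.1 0.03 0.05 0 0 0; 0 0.1 0.03 0.05 0 0 0; 0 0.1 0.03 0.05 0 0 0'; python3 -m inch '0 -0.1 -0.03 0 0 0 0;0 -0.1 -0.03 0 0 0 0'
```

```text
t: 12.45
eef_pos: [0.5797, -0.1648, 0.1001]
ee_rot: [3.141, -0.0, -2.792]
force: [-4.1, -2.8, -2.5]
width: 0.0228
t: 12.7
eef_pos: [0.5794, -0.1649, 0.1002]
ee_rot: [3.141, 0.001, -2.792]
force: [-0.2, -1.2, -2.9]
width: 0.0233
```

```bash
python3 -m inch '0 0 0 1 0 0 0; 0 0 0 3 0 0 0; 0 0 0 6 0 0 0; 0 0 0 9 0 0 0; 0 0 0 11 0 0 0; 0 5.8 37.4 11 0 0 70; 0 5.8 37.4 11 0 0 70; 0 5.8 37.4 11 0 0 70; 0 5.8 37.4 11 0 0 70; 0 5.8 37.4 11 0 0 70; 0 5.8 37.4 11 0 0 70; 0 5.8 37.4 11 0 0 70'; python3 -m inch '0 0 0 0 0 0 0; 0 0 0 0 0 0 0'
python3 - <<'E'
from h import *
np.set_printoptions(precision=4,suppress=True)
f=grab_frame("wrist"); s=telemetry.get_state(); print(s["eef_pos"],s["ee_rot"],s["force"])
print("shift", (np.array([.6378,.2097,.1032])-s["eef_pos"])*100)
for n in("rack","driver","drift"):
  for d in pinpoint("wrist",n)[:2]: print(n,d["p"],d["location"],onz(f,d["location"],0 if n=="rack" else .085))
g=grab_frame("top")
for n in("frame_hole","carrier_hole"):
  for d in pinpoint("top",n)[:1]: print(n,d["p"],d["location"],onz(g,d["location"],.072 if n[0]=="f" else .082))
save(f,"w5.png",[200,60,440,260],2.4)
E
```

```text
t: 14.2
eef_pos: [0.6381, 0.2141, 0.2105]
ee_rot: [-3.141, 0.002, -1.561]
force: [-0.1, -1.1, -2.6]
width: 0.0235
t: 14.45
eef_pos: [0.6383, 0.2141, 0.211]
ee_rot: [-3.14, 0.003, -1.563]
force: [-0.0, -0.3, -2.2]
width: 0.0232
[0.6382 0.2136 0.211 ] [-3.1402  0.0028 -1.5633] [-0.0376 -0.4634 -2.7231]
shift [ -0.0434  -0.3886 -10.7789]
drift 0.8 [403.8, 52.0] [0.761  0.1458 0.085 ]
drift 0.77 [318.3, 236.9] [0.5888 0.2176 0.085 ]
frame_hole 0.6 [426.4, 180.8] [ 0.5777 -0.17    0.072 ]
carrier_hole 0.91 [427.4, 179.4] [ 0.5786 -0.17    0.082 ]
```

View pics/w5.png

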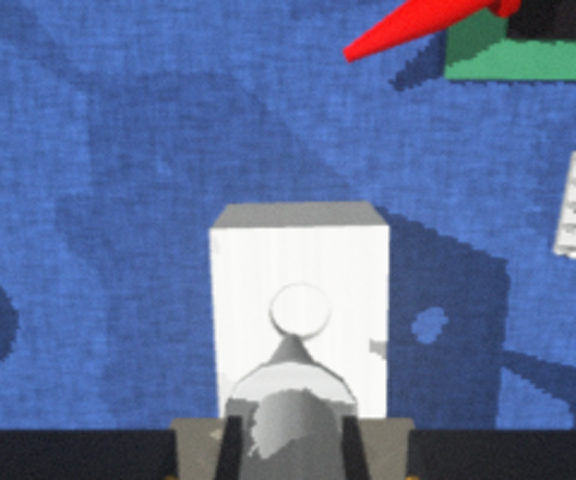

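The rack's empty hole shows at crop (300,310), i.e. pixel (325,189), just ahead of the drift's tip. Carrier and frame holes now coincide in the top view.

```bash
python3 - <<'E'
from h import *
f=grab_frame("wrist"); s=telemetry.get_state()
H=onz(f,(325,189.2),.085); print(H,s["eef_pos"],(H-s["eef_pos"])*100)
E
```

```text
[0.63897905 0.21090358 0.085     ] [0.63816434 0.21361687 0.21059572] [  0.08147096  -0.27132922 -12.55957157]
```

```bash
python3 -m inch '0 0.03 -0.33 0 0 0 0; 0 0.03 -0.33 0 0 0 0; 0 0.03 -0.33 -3 0 0 0; 0 0.03 -0.33 -5 0 0 0; 0 0.03 -0.33 -7 0 0 0; 0 0.03 -0.33 -8.5 0 0 0; 0 0.03 -0.33 -9.5 0 0 0; 0 0.03 -0.33 -10.2 0 0 0; 0 0.03 -0.33 -10.2 0 0 0'
```

```text
t: 15.98
eef_pos: [0.6384, 0.2103, 0.1084]
ee_rot: [-3.141, 0.002, -1.562]
force: [0.3, 0.6, -2.6]
width: 0.023
```

```bash
python3 -m inch '0 0 0 -0.3 0 0 0; 0 0 0 -0.5 0 0 0; 0 0 0 -0.58 0 0 0; 0 0 0 -0.58 0 0 0'; python3 -m inch '0.6 0 0 0 0 0 0; 0.6 0 0 0 0 0 0; 0.6 0 0 0 0 0 0; 0.6 0 0 2 0 0 0; 0.6 0 0 6 0 0 0; 0.6 0 0 10 0 0 0; 0.6 -10 0 15 0 0 0; 1 -21 0 15 0 0 0; 1 -21 0 15 0 0 0; 1 -21 0 15 0 0 0; 1 -21 0 15 0 0 0'
python3 - <<'E'
from h import *
np.set_printoptions(precision=4,suppress=True)
f=grab_frame("wrist"); s=telemetry.get_state(); print(s["eef_pos"],s["ee_rot"],s["force"])
for n in("drift","driver","bolt"):
  for d in pinpoint("wrist",n)[:2]: print(n,d["p"],d["location"],onz(f,d["location"],.085))
save(f,"w6.png")
E
```

```text
t: 16.48
eef_pos: [0.6385, 0.2104, 0.1032]
ee_rot: [-3.14, 0.003, -1.562]
force: [-1.9, 0.0, 2.0]
width: 0.0229
t: 17.85
eef_pos: [0.4272, 0.2105, 0.2546]
ee_rot: [-3.138, 0.005, -1.56]
force: [1.0, 0.1, 0.5]
width: 0.0852
[0.4282 0.2107 0.2542] [-3.1388  0.0042 -1.5601] [0.2444 0.146  1.0866]
driver 0.6 [325.2, 42.4] [0.565  0.2099 0.085 ]
driver 0.38 [325.9, 59.3] [0.5498 0.209  0.085 ]
bolt 0.91 [324.7, 122.5] [0.4889 0.2092 0.085 ]
```

View pics/w6.png

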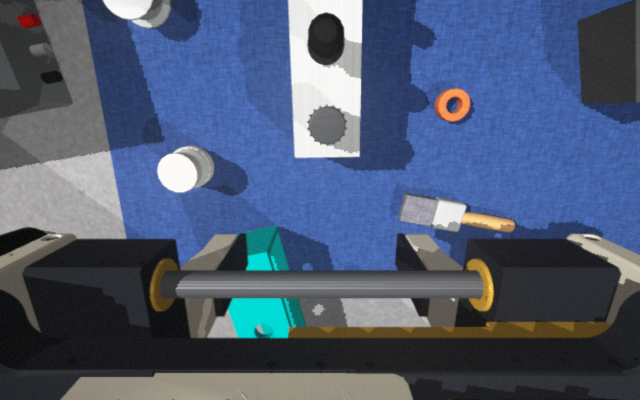

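The wrist view shows the knurled bolt head at (327,124) and the driver at (326,40). The bolt fix of (0.489, 0.209) agrees with the drift hole less 150 mm.

```bash
python3 -m inch '1 6.1 -0.2 -2 0 0 0; 1 6.1 -0.2 -7 0 0 0; 1 6.1 -0.2 -12 0 0 0; 1 6.1 -0.2 -15 0 0 0; 1 6.1 -0.2 -16.4 0 0 0; 1 6.1 -0.2 -16.4 0 0 0; 0 6.1 -0.2 -16.4 0 0 0; 0 6.1 -0.2 -16.4 0 0 0; 0 6.1 -0.2 -16.4 0 0 0; 0 6.1 -0.2 -16.4 0 0 0; 0 6.1 -0.2 -16.4 0 0 0; 0 6.1 -0.2 -16.4 0 0 0' 40; python3 -m inch '0 0 0 0 0 0 0;0 0 0 0 0 0 0'
```

```text
t: 19.55
eef_pos: [0.4901, 0.2082, 0.089]
ee_rot: [-3.141, 0.002, -1.562]
force: [0.4, -0.1, 1.4]
width: 0.0353
t: 19.8
eef_pos: [0.4901, 0.2082, 0.089]
ee_rot: [-3.141, 0.002, -1.562]
force: [0.5, 0.4, 1.2]
width: 0.0356
```

```bash
python3 -m inch '0 0 0 3 0 0 0; 0 0 0 7 0 0 0; 0 0 0 10 0 0 0; 0 6.5 -30.8 10 0 0 -70; 0 6.5 -30.8 10 0 0 -70; 0 6.5 -30.8 10 0 0 -70; 0 6.5 -30.8 10 0 0 -70; 0 6.5 -30.8 10 0 0 -70; 0 6.5 -30.8 9 0 0 -70; 0 6.5 -30.8 9 0 0 -70; 0 6.5 -30.8 9 0 0 -70; 0 6.5 -30.8 9 0 0 -70'
python3 look.py w7.png 220 20 440 260 2.5
```

```text
t: 21.3
eef_pos: [0.555, -0.0995, 0.1789]
ee_rot: [-3.141, 0.002, -2.781]
force: [-0.8, -0.6, -1.7]
width: 0.0354
[ 0.5551 -0.0995  0.179 ] [-3.1409  0.0017 -2.7814] [-0.719   0.1366 -2.6496] cam [ 0.5817 -0.172   0.3366]
frame_hole 0.66 [322.7, 117.4] [ 0.5777 -0.1638  0.072 ]
carrier_hole 0.68 [325.2, 116.0] [ 0.5764 -0.1659  0.082 ]
drift 0.67 [83.3, 297.0] 
tcp px [320.3161 247.5216] tip px [320.7688 201.2652]
```

View pics/w7.png

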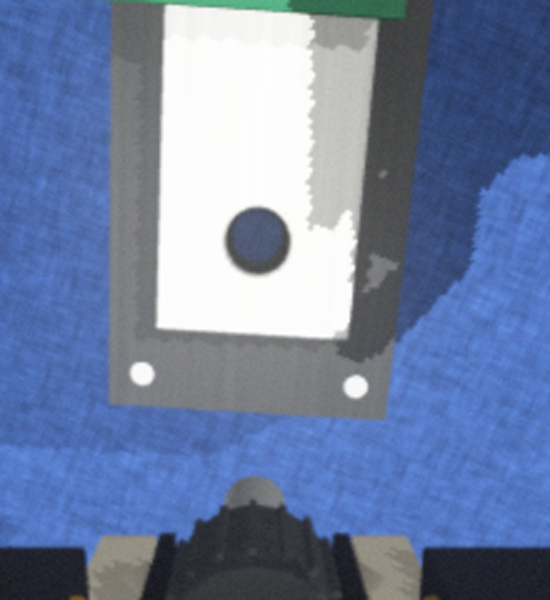

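Both holes are in line at full-picture pixel (323,116), with blue showing right through. Now lowering the bolt.

```bash
python3 -m inch '0 1.5 -4 0 0 0 0; 0 2.37 -6.57 0 0 0 0; 0 2.37 -6.57 0 0 0 0; 0 2.37 -6.57 -2 0 0 0; 0 2.37 -6.57 -4 0 0 0; 0 2.37 -6.57 -4.8 0 0 0; 0 2.37 -6.57 -5.3 0 0 0; 0 2.37 -6.57 -5.8 0 0 0; 0 2.37 -6.57 -5.8 0 0 0'; python3 -m inch '0 0 0 -0.5 0 0 0; 0 0 0 -1 0 0 0; 0 0 0 -1.5 0 0 0; 0 0 0 -2 0 0 0; 0 0 0 -2 0 0 0'
```

```text
t: 22.62
eef_pos: [0.5791, -0.1652, 0.1212]
ee_rot: [-3.141, 0.002, -2.782]
force: [0.5, -2.0, -2.9]
width: 0.0354
t: 23.25
eef_pos: [0.5789, -0.1653, 0.1006]
ee_rot: [-3.141, 0.002, -2.782]
force: [0.9, -2.7, -3.3]
width: 0.0352
```

```bash
python3 -m inch '0 0 0 -0.5 0 0 0; 0 0 0 -1 0 0 0; 0 0 0 -1.3 0 0 0; 0 0 0 -1.45 0 0 0; 0 0 0 -1.52 0 0 0; 0 0 0 -1.56 0 0 0; 0 0 0 -1.56 0 0 0'
```

```text
t: 24.12
eef_pos: [0.5791, -0.1654, 0.086]
ee_rot: [-3.14, 0.002, -2.782]
force: [-0.7, -2.9, 7.1]
width: 0.0353
```

The head is seated: z is 0.086 as computed, and the reaction is about 10 N upward. Releasing, backing off and checking.

```bash
python3 -m inch '0.6 0 0 0.05 0 0 0; 0.6 0 0 0.05 0 0 0; 0.6 0 0 0.05 0 0 0; 0.6 0 0 0.05 0 0 0; 0.6 0 0 3 0 0 0; 0.6 0 0 7 0 0 0; 0.6 -2.4 6.6 12 0 0 0; 0.6 -2.4 6.6 12 0 0 0; 0.6 -2.4 6.6 12 0 0 0; 0.6 -2.4 6.6 12 0 0 0'
python3 - <<'E'
from h import *
np.set_printoptions(precision=4,suppress=True)
s=telemetry.get_state(); print(s["t"],s["eef_pos"],s["force"],s["width"])
f=grab_frame("wrist"); g=grab_frame("scene"); t=grab_frame("top")
for c,fr in(("wrist",f),("scene",g),("top",t)):
  for n,z in(("bolt",.082),("drift",.085),("driver",.085),("choke",0),("heatsink",0)):
    for d in pinpoint(c,n)[:2]: print(c,n,round(d["p"],2),np.round(d["location"],1),onz(fr,d["location"],z))
R=lambda a,w,h:cv2.resize(a,(w,h),interpolation=cv2.INTER_CUBIC)
A=np.vstack([R(f["pixels"][20:200,220:460],400,300),R(t["pixels"][95:275,220:460],400,300)])
B=np.vstack([R(g["pixels"][150:240,315:435],400,300),R(g["pixels"][245:365,195:355],400,300)])
cv2.imwrite("pics/fin.png",np.hstack([A,B])[:,:,::-1])
E
```

```text
t: 25.38
eef_pos: [0.5547, -0.0996, 0.205]
ee_rot: [-3.141, 0.001, -2.782]
force: [-0.1, 0.8, -0.5]
width: 0.0523
25.375 [ 0.5547 -0.0996  0.205 ] [-0.1311  0.7507 -0.457 ] 0.05231142895097834
wrist bolt 0.97 [322.3 116.5] [ 0.5777 -0.164   0.082 ]
wrist heatsink 0.67 [195.7 245.5] [0.6739 0.05   0.    ]
scene bolt 0.61 [266.2 272.2] [ 0.5739 -0.1625  0.082 ]
scene drift 0.9 [406.1 253.6] [0.794  0.0858 0.085 ]
scene drift 0.55 [378.7 200.8] [0.641  0.1961 0.085 ]
scene driver 0.66 [356.1 189.1] [0.5667 0.1961 0.085 ]
scene choke 0.61 [305.2 233.6] [0.5133 0.0408 0.    ]
scene heatsink 0.92 [354.8 258.4] [0.6699 0.0561 0.    ]
scene heatsink 0.19 [257.3 211.1] [ 0.3486  0.02   -0.    ]
top bolt 0.5 [425.7 181.2] [ 0.5742 -0.166   0.082 ]
top drift 0.56 [264.8 149.7] [0.6403 0.2101 0.085 ]
top driver 0.69 [264.2 184.5] [0.5568 0.2077 0.085 ]
```

View pics/fin.png

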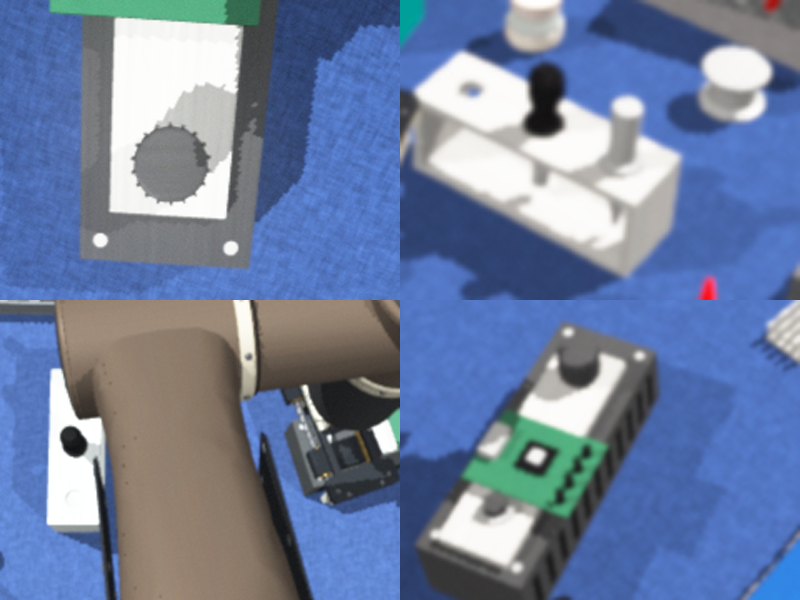

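The bolt head sits flush and centred on the bar, the drift hangs in the rack and the driver is untouched. The red look-alike appears elsewhere than in the first picture, so I'll check whether it toppled before the arm ever came near it.

```bash
python3 - <<'E'
from h import *
from scipy.spatial.transform import Rotation as Ro
np.set_printoptions(precision=3,suppress=True)
def red(im,box=None):
    b=im.astype(int); m=(b[...,0]>150)&(b[...,1]<50)&(b[...,2]<60)
    n,l,st,c=cv2.connectedComponentsWithStats(m.astype(np.uint8))
    k=1+np.argsort(-st[1:,4])[:1]; return [(st[i],c[i]) for i in k]
rd=lambda p:cv2.imread("pics/"+p)[:,:,::-1]
f=grab_frame("wrist"); s=telemetry.get_state()
T=lambda p,r:(Ro.from_euler("xyz",r).as_matrix(),np.array(p))
R0,p0=T(s["eef_pos"],s["ee_rot"]); Rc=f["R"]@R0; tc=f["R"]@p0+f["t"]
for nm,p,r in(("w1.png",(.5636,-.0811,.3209),(3.1415,.0008,-2.7924)),("w2.png",(.5634,.208,.2614),(-3.1412,.0016,-1.5702)),("w6.png",(.4282,.2107,.2542),(-3.1388,.0042,-1.5601))):
    R1,p1=T(p,r); g=dict(f); g["R"]=Rc@R1.T; g["t"]=tc-g["R"]@p1
    for st,c in red(rd(nm)): print(nm,st,onz(g,c,.015))
g=grab_frame("scene"); t=grab_frame("top")
for nm,im,k in(("scene0",rd("scene.png"),g),("scene now",g["pixels"],g),("top0",rd("top.png"),t),("top now",t["pixels"],t)):
    for st,c in red(im): print(nm,st,c,onz(k,c,.015))
E
```

```text
w1.png [142 203  19  34 448] [0.79  0.108 0.015]
w2.png [336   0  43  18 305] [0.753 0.17  0.015]
scene0 [404 201  12  31 207] [409.942 214.382] [0.702 0.27  0.015]
scene now [399 236  13  41 268] [404.821 259.489] [0.777 0.123 0.015]
top0 [264 106  13  17  69] [270.275 114.406] [0.756 0.209 0.015]
top now [127 170   7   4  22] [130.136 171.273] [0.599 0.548 0.015]
```

The red look-alike was already lying in the same place at t = 2.85 s, and the arm had not been near it by then. It tipped over on its own at the start. All checks are good, so I'm handing in.

```bash
python3 -c "
from station import arm; print(arm.job_done())"
```

```text
the job is handed in; nothing more can be done
None
```

The job is done and handed in at about 26 s of the 72 s allowed.

**Drift:** I took the steel drift from the white rack and drove it down through both holes until its collar was flat on the bar. The vertical force changed from −4 N to +5 N as it seated. I then pulled it out and hung it upright in its original rack hole.

**Bolt:** With the drift out, the wrist picture showed the two holes in line, with a clear view right through. I lowered the bolt in the grip until its head met the bar at the computed height (TCP 0.086 m, +7 N), then let go and backed off.

**Last checks:** The head sits flush and centred over the hole, the drift hangs upright in the rack, and the driver is untouched. The choke and heat sink read within about 1 to 2 cm of their first positions, which is detector scatter. The robot touches nothing. The highest force I read was under 10 N.

**What disagreed:** The red look-alike drift stood upright in the first picture but now lies over toward the spare board. It was already lying there at 2.85 s, before the arm had been near it, so I believe it toppled on its own and left it alone. In the final top view the arm hid part of the rack, so my check of the drift there rests mainly on the scene camera.

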